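Sort returned vial boxes into full and empty by their weight

ROBOT

A 6-joint arm with a two-finger parallel gripper is mounted at the origin on the work surface. World frame = base frame: x ahead of the robot, y to its left, z up, the work surface at z = 0. Lengths are in m, angles in degrees, forces in N, time in s.
With the tool pointing down it reaches from about 0.3 to 0.75 m from the base axis. Payload 8.5 kg.
Tool frame: the origin (TCP) lies on the centre line of the jaws, within the pads' length; the fingertips stand 17 mm ahead of it and the grasp point (between the pads) lies 2 mm behind it (env.tcp_to_tips is the distance from the TCP to the fingertips, in m); z points along the fingers, y is the line along which they close (so a half turn about z gives the same grasp; the last joint's range is limited). The gripper opens to 85 mm and grips with 20 to 120 N. Pads are 22 mm wide; open, the fingers measure 114 mm over their backs; the gripper's body (76 mm by 85 mm) begins 54 mm behind the grasp point. The pads swing forward as they close: fully open they stand 13 mm farther back than shut.
Start: joints at [-80.059, 21.807, 74.336, -0, 83.858, -12.336], TCP at [0.208, -0.509, 0.248] pointing down, gripper open.
Joint ranges: [-178.18, 178.18], [-50.72, 133.34], [12.68, 142.11], [-81.47, 261.47], [9.98, 163.14], [-165.26, 165.26]. Speed limits (degrees/s): [136.94, 136.94, 180, 180, 180, 180].

INTERFACE

Orientations are given as a 3x3 rotation matrix whose columns are the frame's x, y, z axes.
In Python, from rig import env gives the robot as it stands. The module is installed in compiled form; this text tells all that it offers.
- The arm moves only by the shell command python3 -m pendant 'ROWS' [FORCE]. ROWS is JSON, a list of rows, each a list of 7 numbers: the opening, from 0 (shut) to 1 (fully open), then the shift along the tool's x, y, z in m, then the turn, a rotation vector about the tool's x, y, z in rad. A call has 1 to 5 rows; each row is the pose to reach, as a shift and turn from the pose commanded when the call began, along the tool's axes at that moment; what a row does not reach only later rows make up. A row lasts 1/8 s, in which the tool goes at most 62.5 mm and 10.7 degrees, less where a joint would pass 70% of its speed; a pose out of reach is approached as far as the arm can. A call with a gripper value outside its range is refused whole. The fingers move at their own pace and stop on an object; FORCE is the grip in N (left out, the last holds). Time passes only in rows, so rows that repeat a pose let the fingers close. It gives the time, the measured TCP pose, the force, the opening and the grip force at its end, in the units of the state.
- env.observe(): the state, without advancing time (a new reading comes with each control period).
- env.get_image(name): name is "side" or "top" or "wrist"; returns a dict with "image" (384x512x3 uint8, blue, green, red), "fx", "fy", "cx", "cy" (pixels), "k1" (the pictures are not rectified: a ray, as slopes to the right and down, at radius r is drawn at 1 + k1 r^2 times it, then the intrinsics apply), "pose" (4x4, takes a point from camera to world coordinates). Camera axes: x right, y up, looking along -z (the intrinsics and any distortion apply to the point x, -y, -z); pixel columns grow to the right and rows downward; lengths in m; the calibration is good to about 2 mm. A picture is of the moment at which its call begins. There is no depth.
- env.close_job(): hands the job in; it is judged then, once.
Trained networks look in the newest picture that a camera, given by its name, has taken for a name from the list of things; names that differ only in an ending like _2 or _b are one class to them, and where a whole thing is asked for, a point or a joint stands for the part that bears it (a point fixed in the world has none). Each returns a list of dicts, best first, with "conf" (0 to 1); they miss things now and then, are a little off and sometimes report something else, mostly with a low value. They report only what shows in the picture. A call takes as long as a camera call. They do not tell look-alikes from the thing itself.
- env.find_in(camera, thing): "bbox" ([centre column, centre row, width, height] in pixels, round what is visible of it).
- env.trace(camera, thing): "mask" (384x512 bool, what is visible of it) and "bbox" ([centre column, centre row, width, height] in pixels, round what is visible of it).
- env.tip_of(camera, thing): "centre" ([column, row] in pixels: a listed point, or the origin of a listed thing).
The state is a dict: "time_s": time; "q": joint angles; "qvel": joint speeds; "joint_efforts": joint torques, N m; "position": TCP position; "tool_rot": TCP orientation; "ft_force": force on the tool from outside, world axes, zero at the start; "wrist_torque": the same for the moment, N m; "grip_width": finger opening in m; "gripper_force": force on a finger pad.
Only numpy, scipy, OpenCV 4.12 (cv2) and the standard library are available. Lean on these libraries where they do the work, as an engineer would, in place of code of your own. Each camera call takes 0.05 s, during which the arm holds its last target. There are 200 camera calls.

TASK

A carrier of sealed vial boxes has come back from the cold store: lift the hold-down bar out of the carrier's two forks and lay it, handle up, along the teal mat. Then take out every box, feel by lifting it whether it is full or empty, and stand it upright in a single layer on the floor of a tray, full boxes in the blue tray and empty ones in the yellow tray. When the carrier is cleared, lay the bar back, centred and handle up, in both forks, and leave the other things on the bench undisturbed.

Things in the scene. Friction and masses are not known exactly. Their poses are not given: they have to be found in the camera images.
- box_1: sealed vial box: magenta base, white lid, yellow tape round the joint; 60 mm along its x, 48 mm along y, 54 mm tall; origin at the centre of its underside, z up. Rigid, grip at 30 to 60 N. Full (0.2 to 0.3 kg; the contents rattle) or empty (0.06 to 0.09 kg); all look alike, and the place in the carrier does not tell which.
- box_2: sealed vial box: magenta base, white lid, yellow tape round the joint; 60 mm along its x, 48 mm along y, 54 mm tall; origin at the centre of its underside, z up. Rigid, grip at 30 to 60 N. Full (0.2 to 0.3 kg; the contents rattle) or empty (0.06 to 0.09 kg); all look alike, and the place in the carrier does not tell which.
- box_3: sealed vial box: magenta base, white lid, yellow tape round the joint; 60 mm along its x, 48 mm along y, 54 mm tall; origin at the centre of its underside, z up. Rigid, grip at 30 to 60 N. Full (0.2 to 0.3 kg; the contents rattle) or empty (0.06 to 0.09 kg); all look alike, and the place in the carrier does not tell which.
- box_4: sealed vial box: magenta base, white lid, yellow tape round the joint; 60 mm along its x, 48 mm along y, 54 mm tall; origin at the centre of its underside, z up. Rigid, grip at 30 to 60 N. Full (0.2 to 0.3 kg; the contents rattle) or empty (0.06 to 0.09 kg); all look alike, and the place in the carrier does not tell which. Absent in some runs.
- box_5: sealed vial box: magenta base, white lid, yellow tape round the joint; 60 mm along its x, 48 mm along y, 54 mm tall; origin at the centre of its underside, z up. Rigid, grip at 30 to 60 N. Full (0.2 to 0.3 kg; the contents rattle) or empty (0.06 to 0.09 kg); all look alike, and the place in the carrier does not tell which. Absent in some runs.
- box_6: sealed vial box: magenta base, white lid, yellow tape round the joint; 60 mm along its x, 48 mm along y, 54 mm tall; origin at the centre of its underside, z up. Rigid, grip at 30 to 60 N. Full (0.2 to 0.3 kg; the contents rattle) or empty (0.06 to 0.09 kg); all look alike, and the place in the carrier does not tell which. Absent in some runs.
- carrier: fixed steel carrier, 72 mm along its x, 340 mm along y; origin at the centre of its underside. Six stalls in a row, centred at y = -135, -81, -27, 27, 81, 135 mm: floor 6 mm above the bench, 66 by 51 mm, rims 14 mm and dividers 16 mm above the bench. A box stands in a stall with its x along the carrier's x; some stalls are vacant. An open fork at each end.
- fork_a (a point): middle of the saddle of the carrier's fork at its +y end (carrier x = 0, y = 167 mm, 65 mm above the bench): 6 mm thick along y, two prongs 30 mm apart in x with flared tips up to 90 mm above the bench
- fork_b (a point): the same point of the fork at the carrier's -y end (y = -167 mm)
- bar: loose aluminium hold-down bar, 24 mm along its x, 376 mm along y, 8 mm thick; under it a rubber pad 3 mm thick, 310 mm long; on top a black handle; 0.26 to 0.38 kg. Origin at the centre of the pad's underside, z up. Seated, its bare ends lie on the saddles, its y along the carrier's, its origin 62 mm above the bench; the pad is then 2 mm above the box lids.
- bar_grip (a point): middle of the bar's handle, 39 mm above the bar's origin: a grip 12 mm thick (along the bar's x), 12 mm high, 90 mm long (along y) on two posts 70 mm apart, 22 mm free under it. Pinch it from above, closing along the bar's x.
- mat: fixed teal bench mat, 100 mm along its x, 420 mm along its y, 3 mm thick; origin at the centre of its underside. The bar is laid here, handle up, lengthwise along the mat's y.
- tray_full: fixed BLUE tray for full boxes, 210 mm along its x, 140 mm along its y; origin at the centre of its underside; floor 4 mm and walls 22 mm above the bench, inside 200 mm by 130 mm. May stand on either side of the bench.
- tray_empty: fixed YELLOW tray for empty boxes, of the same shape and sizes as the blue tray. May stand on either side of the bench.
- beaker: bystander: glass beaker, 72 mm across, 95 mm tall; origin under its centre
- wash_bottle: bystander: blue wash bottle, 60 mm across, 150 mm tall; origin under its centre
- vial_rack: bystander: wooden rack with capped vials, 50 mm along x, 120 mm along y, 64 mm tall; origin under its centre
- tip_box: bystander: dark blue pipette-tip box with a clear lid, 82 mm along x, 118 mm along y, 62 mm tall; origin under its centre
- timer: bystander: white bench timer, 55 mm along x, 65 mm along y, 20 mm tall; origin under its centre
- marker: bystander: black and green marker pen lying along its x, 115 mm long, 13 mm thick; origin under its centre
There are look-alikes about, which are no part of the job. Leave any purple look-alike of the box_4 alone.

How it is judged (in metres and radians):
On the way, in this order (a step that is already met when the one before it is completed fails the run):
1. the hold-down bar lies at rest along the mat, handle up (x of bar in the frame of mat between -0.05 and 0.05 m and y of bar in the frame of mat between -0.06 and 0.06 m and height (world z) of bar below 0.012 m and angle between the y axis of bar and the y axis of mat, either way round below 0.2 rad and angle between bar's own z axis and vertical below 0.1 rad and linear speed of bar below 0.02 m/s), for 0.2 s.
2. every box stands in the right tray: full in blue, empty in yellow (((x of box_1 in the frame of tray_full between -0.1 and 0.1 m and y of box_1 in the frame of tray_full between -0.065 and 0.065 m and z of box_1 in the frame of tray_full below 0.012 m and contact force between box_1 and tray_full above 1.45 N) or (x of box_1 in the frame of tray_empty between -0.1 and 0.1 m and y of box_1 in the frame of tray_empty between -0.065 and 0.065 m and z of box_1 in the frame of tray_empty below 0.012 m and contact force between box_1 and tray_empty below 1.35 N)) and angle between each of box_1, box_2, box_3, box_4, box_5, box_6's own z axis and vertical below 0.15 rad and linear speed of each of box_1, box_2, box_3, box_4, box_5, box_6 below 0.02 m/s and ((x of box_2 in the frame of tray_full between -0.1 and 0.1 m and y of box_2 in the frame of tray_full between -0.065 and 0.065 m and z of box_2 in the frame of tray_full below 0.012 m and contact force between box_2 and tray_full above 1.45 N) or (x of box_2 in the frame of tray_empty between -0.1 and 0.1 m and y of box_2 in the frame of tray_empty between -0.065 and 0.065 m and z of box_2 in the frame of tray_empty below 0.012 m and contact force between box_2 and tray_empty below 1.35 N)) and ((x of box_3 in the frame of tray_full between -0.1 and 0.1 m and y of box_3 in the frame of tray_full between -0.065 and 0.065 m and z of box_3 in the frame of tray_full below 0.012 m and contact force between box_3 and tray_full above 1.45 N) or (x of box_3 in the frame of tray_empty between -0.1 and 0.1 m and y of box_3 in the frame of tray_empty between -0.065 and 0.065 m and z of box_3 in the frame of tray_empty below 0.012 m and contact force between box_3 and tray_empty below 1.35 N)) and ((x of box_4 in the frame of tray_full between -0.1 and 0.1 m and y of box_4 in the frame of tray_full between -0.065 and 0.065 m and z of box_4 in the frame of tray_full below 0.012 m and contact force between box_4 and tray_full above 1.45 N) or (x of box_4 in the frame of tray_empty between -0.1 and 0.1 m and y of box_4 in the frame of tray_empty between -0.065 and 0.065 m and z of box_4 in the frame of tray_empty below 0.012 m and contact force between box_4 and tray_empty below 1.35 N)) and ((x of box_5 in the frame of tray_full between -0.1 and 0.1 m and y of box_5 in the frame of tray_full between -0.065 and 0.065 m and z of box_5 in the frame of tray_full below 0.012 m and contact force between box_5 and tray_full above 1.45 N) or (x of box_5 in the frame of tray_empty between -0.1 and 0.1 m and y of box_5 in the frame of tray_empty between -0.065 and 0.065 m and z of box_5 in the frame of tray_empty below 0.012 m and contact force between box_5 and tray_empty below 1.35 N)) and ((x of box_6 in the frame of tray_full between -0.1 and 0.1 m and y of box_6 in the frame of tray_full between -0.065 and 0.065 m and z of box_6 in the frame of tray_full below 0.012 m and contact force between box_6 and tray_full above 1.45 N) or (x of box_6 in the frame of tray_empty between -0.1 and 0.1 m and y of box_6 in the frame of tray_empty between -0.065 and 0.065 m and z of box_6 in the frame of tray_empty below 0.012 m and contact force between box_6 and tray_empty below 1.35 N))), for 0.3 s.
At the end, for the whole second after the job is handed in: Full boxes stand upright (within 0.15 rad), at rest, on the blue tray's floor, empty ones on the yellow's. The bar lies handle up in both forks, within 15 mm of centred lengthwise. Before that it lay on the mat, its middle within 60 mm of the mat's lengthwise and 50 mm across, within 0.2 rad (all of step 2 and x of bar in the frame of carrier between -0.007 and 0.007 m and y of bar in the frame of carrier between -0.015 and 0.015 m and z of bar in the frame of carrier between 0.058 and 0.066 m and angle between the y axis of bar and the y axis of carrier, either way round below 0.06 rad and angle between bar's own z axis and vertical below 0.06 rad and linear speed of bar below 0.02 m/s); the robot touches nothing.
It fails at once if a bystander is moved by more than 30 mm (distance of any of beaker, wash_bottle, vial_rack, tip_box, timer, marker from where it was at the start of the episode above 0.03 m).
Of box_4, box_5, box_6 only 1 to 3 are there at a start; the rules pass over those that are not, and their reading is None.
At some moment in a run one of bar, box_1, box_2, box_3, box_4, box_5, box_6 may be knocked a few centimetres aside while the robot is not near it.
Once in a run the grip may slacken for a moment while it holds something.
It also fails if it takes over 210 s, if anything falls off the work surface, if the arm or the gripper's body presses on something with over 40 N, if the wrist force passes 120 N, or if a joint passes its speed limit or range.

## Working session

There is one attempt and no reset: what is moved stays moved. The work goes in short steps, Python scripts to look and compute and a shell command to move; the robot and the scene stay as the last step left them, time stands still between calls to the robot, and variables do not carry over. Pictures are saved under pics/ and viewed, at most 14 in all, crops included, and the job is handed in when it is done.

```bash
mkdir -p pics; cat > h.py <<'E'
import numpy as np, cv2
from rig import env
def pic(cam,name):
    d=env.get_image(cam); cv2.imwrite(f'pics/{name}.png',d['image']); return d
def ray(d,u,v):
    x=(u-d['cx'])/d['fx']; y=(v-d['cy'])/d['fy']
    a,b=x,y
    for _ in range(20):
        s=1+d['k1']*(a*a+b*b); a,b=x/s,y/s
    P=np.array(d['pose']); r=P[:3,:3]@np.array([a,-b,-1]); return P[:3,3],r
def at(d,u,v,z):
    o,r=ray(d,u,v); return o+r*(z-o[2])/r[2]
def proj(d,p):
    P=np.array(d['pose']); c=P[:3,:3].T@(np.array(p)-P[:3,3]); a,b=c[0]/-c[2],-c[1]/-c[2]
    s=1+d['k1']*(a*a+b*b); return d['cx']+d['fx']*a*s, d['cy']+d['fy']*b*s
E
python3 - <<'E'
from h import *
np.set_printoptions(precision=4,suppress=True)
for c in ['top','side']:
    d=pic(c,c+'0'); print(c,d['fx'],d['k1'],np.array(d['pose'])[:3].round(3).tolist())
    for t in ['box_1','carrier','bar','mat','tray_full','tray_empty','beaker','wash_bottle','vial_rack','tip_box','timer','marker']:
        r=env.find_in(c,t)
        for k in r[:8]: print(t,round(k['conf'],2),np.round(k['bbox'],0), at(d,k['bbox'][0],k['bbox'][1],0.03)[:2])
    for t in ['bar_grip','fork_a','fork_b','mat','tray_full','tray_empty','carrier']:
        print(t,[(round(k['conf'],2),np.round(k['centre'],1).tolist()) for k in env.tip_of(c,t)[:3]])
s=env.observe(); print(s['time_s'],s['position'],s['tool_rot'])
E
```

```text
top 414.9241712690301 -0.015522973051883578 [[0.019, 0.988, -0.154, 0.42], [-1.0, 0.021, 0.007, 0.009], [0.01, 0.154, 0.988, 1.109]]
box_1 0.89 [170. 294.  31.  33.] [0.3036 0.2131]
box_1 0.89 [285. 283.  30.  27.] [ 0.3368 -0.0771]
box_1 0.87 [317. 168.  22.  29.] [ 0.6366 -0.1584]
box_1 0.82 [212. 162.  21.  23.] [0.6458 0.1193]
box_1 0.79 [276. 167.  20.  26.] [ 0.6364 -0.0487]
box_1 0.53 [234. 164.  23.  25.] [0.6427 0.0606]
box_1 0.49 [255. 167.  22.  28.] [0.6363 0.0048]
carrier 0.78 [268. 170. 135.  35.] [ 0.6281 -0.0292]
carrier 0.56 [133. 144.  26.  21.] [0.6912 0.3318]
bar 0.92 [266. 164. 149.  18.] [ 0.6442 -0.0229]
mat 0.79 [243. 224. 162.  51.] [0.4848 0.0335]
tray_full 0.82 [119. 226.  62.  94.] [0.4741 0.3537]
tray_empty 0.95 [396. 216.  58.  86.] [ 0.5145 -0.3665]
tray_empty 0.48 [324. 114.  29.  32.] [ 0.7867 -0.1796]
beaker 0.96 [188. 108.  29.  37.] [0.7944 0.1891]
beaker 0.2 [398. 217.  55.  90.] [ 0.5119 -0.3704]
beaker 0.16 [213. 163.  20.  25.] [0.6437 0.1163]
wash_bottle 0.74 [324. 113.  27.  32.] [ 0.7901 -0.1772]
vial_rack 0.56 [382. 144.  52.  31.] [ 0.7052
[... 1708 characters left out ...]
0.] [ 0.6375 -0.0304]
wash_bottle 0.97 [198. 157.  23.  43.] [ 0.7838 -0.2257]
vial_rack 0.72 [222. 138.  19.  36.] [ 0.7121 -0.3367]
tip_box 0.57 [182. 208.  37.  46.] [0.7963 0.0094]
timer 0.92 [202. 316.  28.  28.] [0.6887 0.3527]
marker 0.43 [325. 174.  36.   6.] [ 0.3554 -0.1445]
bar_grip [(0.92, [233.0, 187.3])]
fork_a [(0.79, [229.2, 240.1])]
fork_b [(0.79, [229.2, 240.1])]
mat [(0.66, [285.6, 223.6])]
tray_full [(0.95, [290.6, 325.2])]
tray_empty [(0.74, [271.9, 138.8]), (0.56, [291.7, 327.4]), (0.34, [235.0, 185.6])]
carrier [(0.97, [233.9, 209.8]), (0.34, [236.9, 213.0])]
2.0 [ 0.2085 -0.5089  0.2483] [[ 0.9254  0.3791 -0.    ]
 [ 0.3791 -0.9254 -0.    ]
 [-0.      0.     -1.    ]]
```

```bash
python3 - <<'E'
import cv2
for n in ['top0','side0']:
    i=cv2.imread(f'pics/{n}.png'); cv2.imwrite(f'pics/{n}b.png',cv2.resize(i,(800,600),interpolation=cv2.INTER_CUBIC))
E
```

```text
(no output)
```

View pics/top0b.png

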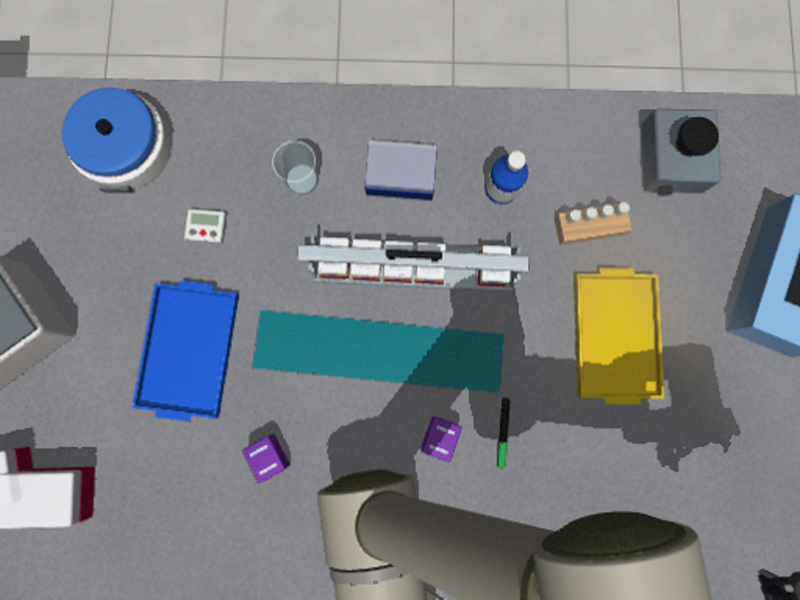

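View pics/side0b.png

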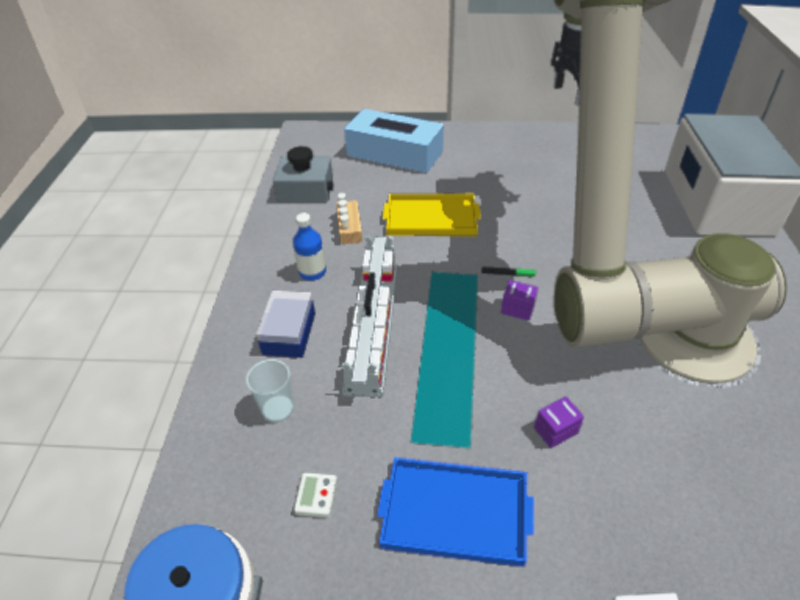

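Top view: five magenta/white boxes lie under the bar (display columns 335, 367, 398, 430 and 495, row ~260), with a vacant stall at ~462. The teal mat is at (380,350), the blue tray at (187,350) and the yellow at (620,335). Two purple decoys are at (265,457) and (442,438). The side view agrees. Next I'll fit the poses from masks.

```bash
python3 - <<'E'
from h import *
np.set_printoptions(precision=4,suppress=True)
for c in ['top','side']:
    d=env.get_image(c)
    for t,z in [('bar',.073),('mat',.003),('tray_full',.022),('tray_empty',.022),('carrier',.014)]:
        r=env.trace(c,t)
        if not r: print(t,'none');continue
        m=max(r,key=lambda k:k['conf'])['mask']; v,u=np.nonzero(m)
        p=np.array([at(d,a,b,z)[:2] for a,b in zip(u,v)]).astype(np.float32)*1000
        (cx,cy),(w,h),an=cv2.minAreaRect(p); bx=cv2.boxPoints(((cx,cy),(w,h),an))
        e=bx[1]-bx[0],bx[2]-bx[1]; L=max(e,key=np.linalg.norm); yaw=np.degrees(np.arctan2(L[1],L[0]))%180
        print(c,t,'centre',cx,cy,'size',w,h,'long axis deg',yaw)
    g=env.tip_of(c,'bar_grip'); print([at(d,*k['centre'],.101) for k in g[:1]])
E
```

```text
top bar centre 634.4802856445312 -17.276214599609375 size 372.3716125488281 29.856531143188477 long axis deg 88.97691
top mat centre 486.700927734375 38.02143859863281 size 422.24951171875 104.30082702636719 long axis deg 85.85486
top tray_full centre 480.7879943847656 358.90264892578125 size 147.55064392089844 231.06973266601562 long axis deg 173.87334
top tray_empty centre 518.6021728515625 -367.3827209472656 size 227.34703063964844 146.65904235839844 long axis deg 0.60549366
top carrier centre 637.2384033203125 -20.786514282226562 size 363.3852233886719 82.6265640258789 long axis deg 87.691795
[array([ 0.6374, -0.0145,  0.101 ])]
side bar centre 630.6990966796875 -11.080307006835938 size 373.0120849609375 26.583389282226562 long axis deg 88.369415
side mat centre 484.0180969238281 37.77227783203125 size 422.3710021972656 101.12914276123047 long axis deg 85.47455
side tray_full centre 478.1275329589844 364.4761962890625 size 152.16473388671875 230.29734802246094 long axis deg 174.8219
side tray_empty centre 516.4203491210938 -359.5647888183594 size 224.16876220703125 164.42129516601562 long axis deg 0.8018095
side carrier centre 633.6439208984375 -55.188323974609375 size 428.6816711425781 77.90721130371094 long axis deg 88.95471
[array([0.6181, 0.0458, 0.101 ])]
```

```bash
cat >> h.py <<'E'
from scipy.spatial.transform import Rotation as Ro
def plan(x,y,z,yaw=None):
    "shift (tool axes) and turn to put TCP at x,y,z, tool down, tool y axis at world angle yaw deg"
    s=env.observe(); R=np.array(s['tool_rot']); p=np.array(s['position'])
    if yaw is None: Rt=R
    else:
        a=np.radians(yaw); ty=np.array([np.cos(a),np.sin(a),0]); tz=np.array([0,0,-1.]); Rt=np.c_[np.cross(ty,tz),ty,tz]
    print('shift',(R.T@(np.array([x,y,z])-p)).round(4),'turn',Ro.from_matrix(R.T@Rt).as_rotvec().round(4))
def st():
    s=env.observe(); R=np.array(s['tool_rot'])
    print('t',s['time_s'],'pos',np.round(s['position'],4),'yaw',round(np.degrees(np.arctan2(R[1,1],R[0,1])),2),'tilt',np.round(R[:,2],3),'q',np.round(s['q'],1),'F',np.round(s['ft_force'],2),'w',round(s['grip_width'],4),'gf',np.round(s['gripper_force'],1))
E
python3 -c "
from h import *
print(env.tcp_to_tips); plan(.633,-.015,.25,-1.2)"
```

```text
0.017
shift [ 0.5801 -0.2962 -0.0017] turn [-0.     -0.     -1.1611]
```

```bash
python3 -m pendant '[[1,0.054,-0.0275,0,0,0,-0.17],[1,0.108,-0.055,0,0,0,-0.34],[1,0.162,-0.083,0,0,0,-0.51],[1,0.216,-0.11,0,0,0,-0.68],[1,0.27,-0.138,0,0,0,-0.85]]' 40
python3 -c "
from h import *
st(); plan(.633,-.015,.25,-1.2)"
```

```text
time_s: 3.32
position: [0.4071, -0.2773, 0.2485]
tool_rot: [[0.321, 0.947, 0.0], [0.947, -0.321, -0.0], [-0.0, 0.001, -1.0]]
ft_force: [0.6, -0.9, 0.2]
grip_width: 0.0855
gripper_force: 0.0
t 3.325 pos [ 0.4071 -0.2773  0.2485] yaw -18.71 tilt [ 0. -0. -1.] q [-48.1  16.   83.1   0.   80.8 -29.4] F [ 0.64 -0.91  0.19] w 0.0855 gf 0.0
shift [ 0.3209  0.1298 -0.0015] turn [ 5.000e-04  3.000e-04 -3.057e-01]
```

```bash
python3 -m pendant '[[1,0.054,0.022,0,0,0,-0.06],[1,0.107,0.043,0,0,0,-0.12],[1,0.161,0.065,0,0,0,-0.18],[1,0.214,0.087,0,0,0,-0.24],[1,0.268,0.108,0,0,0,-0.306]]' >/dev/null
python3 -c "
from h import *
st(); plan(.633,-.015,.25,-1.2)"
```

```text
t 3.95 pos [ 0.5966 -0.0591  0.2484] yaw -1.37 tilt [ 0. -0. -1.] q [-17.   26.9  66.   -0.   87.1 -15.6] F [ 0.43 -1.28  0.27] w 0.0856 gf 0.0
shift [ 0.045   0.0353 -0.0016] turn [ 0.0002  0.0002 -0.0029]
```

```bash
python3 -m pendant '[[1,0.041,0.035,-0.002,0,0,0],[1,0.041,0.035,-0.002,0,0,0],[1,0.041,0.035,-0.002,0,0,0]]' >/dev/null
python3 - <<'E'
from h import *
st(); d=pic('wrist','w1'); print(np.array(d['pose'])[:3].round(3).tolist(),d['fx'])
for t,z in [('bar_grip',.101),('fork_a',.065),('box_1',.06)]:
    print(t,[(round(k['conf'],2),np.round(k['centre'],1).tolist(),at(d,*k['centre'],z).round(4).tolist()) for k in env.tip_of('wrist',t)[:6]])
for t,z in [('bar',.073)]:
    for k in env.trace('wrist',t)[:1]:
        v,u=np.nonzero(k['mask']); p=np.array([at(d,a,b,z)[:2] for a,b in zip(u,v)]).astype(np.float32)*1000
        print(k['conf'],k['bbox'],cv2.minAreaRect(p))
E
```

```text
t 4.325 pos [ 0.6313 -0.0209  0.2501] yaw -1.48 tilt [-0.001 -0.    -1.   ] q [-12.6  30.2  59.9  -0.   89.9 -11.1] F [-0.47 -1.23  0.55] w 0.0852 gf 0.0
[[1.0, 0.025, 0.008, 0.634], [-0.026, 0.945, 0.325, 0.062], [0.0, -0.325, 0.946, 0.376]] 321.66557798894326
bar_grip []
fork_a [(0.73, [255.5, 302.9], [0.6284, -0.1853, 0.065])]
box_1 [(0.88, [248.9, 129.0], [0.6271, 0.0158, 0.06]), (0.82, [253.0, 178.5], [0.6297, -0.0348, 0.06]), (0.82, [28.6, 192.7], [0.3915, -0.0442, 0.06]), (0.78, [255.9, 253.2], [0.6305, -0.1221, 0.06]), (0.76, [254.3, 82.6], [0.6335, 0.059, 0.06]), (0.55, [256.5, 22.4], [0.6369, 0.1101, 0.06])]
0.94 [256.5, 163.4, 32.0, 321.6] ((631.9896850585938, -39.64958190917969), (330.06890869140625, 25.780567169189453), 88.28359985351562)
```

View pics/w1.png

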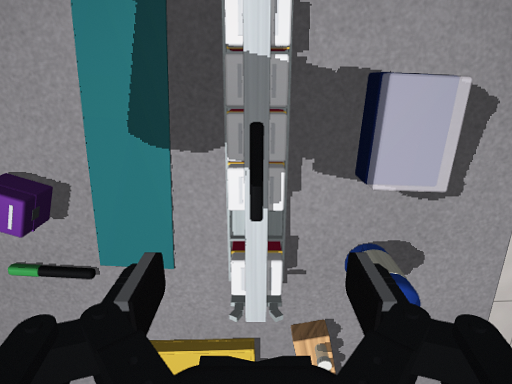

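Wrist view: bar vertical at column 257, handle rows 122–220, bar's near end at row 322, fork prongs at ~310, vacant stall at row ~222.

```bash
python3 - <<'E'
from h import *
d=env.get_image('wrist')
for n,u,v,z in [('h top near',256.5,219,.107),('h top far',257,123,.107),('bar near end',256.5,321.5,.073),('prongL',238,312,.09),('prongR',275,312,.09),('rimL',231,290,.014),('rimR',285,290,.014)]: print(n,at(d,u,v,z).round(4))
plan(.633,-.015,.16,-1.5)
E
```

```text
h top near [ 0.6324 -0.0601  0.107 ]
h top far [0.6351 0.0267 0.107 ]
bar near end [ 0.6288 -0.2065  0.073 ]
prongL [ 0.6093 -0.178   0.09  ]
prongR [ 0.6496 -0.1792  0.09  ]
rimL [ 0.595  -0.2051  0.014 ]
rimR [ 0.6674 -0.2072  0.014 ]
shift [0.0065 0.0016 0.0906] turn [ 0.0003  0.0001 -0.001 ]
```

```bash
python3 -m pendant '[[1,0.004,0.002,0.05,0,0,0],[1,0.004,0.002,0.1,0,0,0],[0.5,0.004,0.002,0.135,0,0,0],[0.5,0.004,0.002,0.15,0,0,0],[0.5,0.004,0.002,0.15,0,0,0]]' 60
python3 -m pendant '[[0,0,0,0,0,0,0],[0,0,0,0,0,0,0],[0,0,0,0,0,0,0],[0,0,0,0,0,0,0]]' 60
python3 -m pendant '[[0,0,0,-0.02,0,0,0],[0,0,0,-0.05,0,0,0],[0,0,0,-0.09,0,0,0],[0,0,0,-0.09,0,0,0],[0,0,0,-0.09,0,0,0]]' 60
python3 -c "
from h import *
st(); plan(.484,.038,.2,-4.2)"
```

```text
time_s: 5.25
position: [0.6336, -0.0169, 0.1003]
tool_rot: [[0.026, 1.0, -0.001], [1.0, -0.026, 0.0], [0.0, -0.001, -1.0]]
ft_force: [0.0, -0.5, 0.5]
grip_width: 0.0426
gripper_force: 0.0
time_s: 5.75
position: [0.6343, -0.0168, 0.1018]
tool_rot: [[0.026, 1.0, 0.003], [1.0, -0.026, -0.001], [-0.001, 0.003, -1.0]]
ft_force: [-1.9, 0.3, 6.0]
grip_width: 0.0111
gripper_force: 61.5
time_s: 6.38
position: [0.633, -0.0165, 0.189]
tool_rot: [[0.026, 1.0, -0.002], [1.0, -0.026, 0.001], [0.0, -0.002, -1.0]]
ft_force: [-0.4, 1.7, -3.3]
grip_width: 0.0111
gripper_force: 60.4
t 6.375 pos [ 0.633  -0.0165  0.189 ] yaw -1.49 tilt [-0.002  0.001 -1.   ] q [-12.2  32.7  65.5   0.   81.9 -10.7] F [-0.36  1.67 -3.26] w 0.0111 gf 60.4
shift [ 0.0507 -0.1504 -0.0107] turn [-0.0023 -0.0004  0.0473]
```

```bash
python3 -m pendant '[[0,0.017,-0.05,0,0,0,0.02],[0,0.034,-0.1,0,0,0,0.047],[0,0.051,-0.150,0,0,0,0.047],[0,0.051,-0.150,0.05,0,0,0.047],[0,0.051,-0.150,0.1,0,0,0.047]]' 60 >/dev/null
python3 -c "
from h import *
st(); plan(.484,.038,.043,-4.2)"
```

```text
t 7.0 pos [0.484  0.0385 0.0887] yaw -4.16 tilt [-0.  0. -1.] q [-9.5 26.4 97.8  0.  55.9 -5.3] F [ 0.84 -0.03 -2.68] w 0.0105 gf 60.5
shift [-0.0005  0.      0.0457] turn [-0.0001 -0.      0.0007]
```

```bash
python3 -m pendant '[[0,0,0,0.03,0,0,0],[0,0,0,0.043,0,0,0],[0,0,0,0.047,0,0,0],[0,0,0,0.048,0,0,0]]' 60
python3 -m pendant '[[0.5,0,0,0,0,0,0],[0.5,0,0,0,0,0,0],[0.5,0,0,0,0,0,0],[0.5,0,0,-0.03,0,0,0],[1,0,0,-0.08,0,0,0]]' 40
python3 -m pendant '[[1,0,0,-0.06,0,0,0],[1,-0.05,0.02,-0.11,0,0,-0.04],[1,-0.05,0.08,-0.11,0,0,-0.04],[1,-0.05,0.14,-0.11,0,0,-0.04],[1,-0.05,0.14,-0.11,0,0,-0.04]]' 40 >/dev/null
python3 - <<'E'
from h import *
st(); d=pic('wrist','w2')
for t,z in [('box_1',.033),('box_1',.006),('fork_a',.065)]:
    print(t,[(round(k['conf'],2),np.round(k['centre'],1).tolist(),at(d,*k['centre'],z).round(4).tolist()) for k in env.tip_of('wrist',t)[:7]])
for k in env.trace('wrist','bar')[:1]:
    v,u=np.nonzero(k['mask']); p=np.array([at(d,a,b,.014)[:2] for a,b in zip(u,v)]).astype(np.float32)*1000
    print(k['conf'],k['bbox'],cv2.minAreaRect(p))
E
```

```text
time_s: 7.5
position: [0.4853, 0.0382, 0.043]
tool_rot: [[0.073, 0.997, 0.001], [0.997, -0.073, -0.0], [-0.0, 0.001, -1.0]]
ft_force: [-3.1, 0.0, 2.8]
grip_width: 0.0111
gripper_force: 61.4
time_s: 8.12
position: [0.4844, 0.0382, 0.1224]
tool_rot: [[0.073, 0.997, -0.003], [0.997, -0.073, 0.001], [0.0, -0.003, -1.0]]
ft_force: [0.8, 0.2, -0.6]
grip_width: 0.0598
gripper_force: 0.0
t 8.75 pos [ 0.6235 -0.0225  0.2304] yaw -1.91 tilt [-0.001  0.    -1.   ] q [-12.9  30.1  63.4   0.   86.6 -11. ] F [-0.91 -0.14 -0.75] w 0.0855 gf 0.0
box_1 [(0.81, [258.8, 81.6], [0.6306, 0.058, 0.033]), (0.78, [260.7, 129.4], [0.6311, 0.0124, 0.033]), (0.71, [25.0, 200.8], [0.3712, -0.0556, 0.033]), (0.69, [261.6, 259.2], [0.628, -0.136, 0.033]), (0.69, [264.9, 18.8], [0.6377, 0.1123, 0.033])]
box_1 [(0.81, [258.8, 81.6], [0.6309, 0.0578, 0.006]), (0.78, [260.7, 129.4], [0.6315, 0.0084, 0.006]), (0.71, [25.0, 200.8], [0.3498, -0.0653, 0.006]), (0.69, [261.6, 259.2], [0.6281, -0.1524, 0.006]), (0.69, [264.9, 18.8], [0.6386, 0.1167, 0.006])]
fork_a [(0.79, [265.5, 312.7], [0.6305, -0.1847, 0.065]), (0.65, [121.9, 107.6], [0.5082, 0.0408, 0.065])]
0.72 [120.9, 133.7, 50.2, 262.2] ((479.2465515136719, -5.165924072265625), (287.18341064453125, 38.570350646972656), 85.97625732421875)
```

View pics/w2.png

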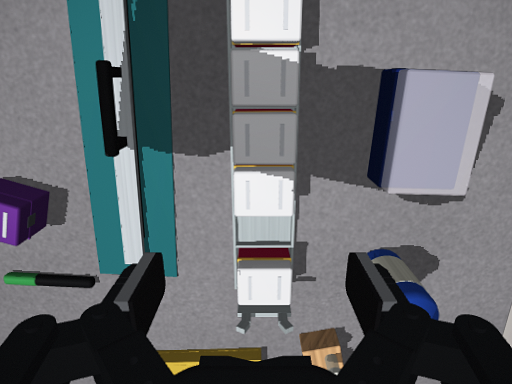

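Bar lies on the mat, handle up at (108,108). Lids in a column: (264,285), (264,192), (264,138), (265,78), (266,18); vacant stall at row 230. Checking the lids against the stall model.

```bash
python3 - <<'E'
from h import *
d=env.get_image('wrist')
for v0,v1 in [(268,305),(170,215),(113,163),(48,105),(0,41)]:
    print((at(d,264.5,v0,.06)[:2]).round(4),at(d,264.5,v1,.06)[:2].round(4))
print(proj(d,[.634,-.018-.135,.06]),proj(d,[.634,-.045,.06]))
i=d['image']; m=(i.min(2)>90)
for v in (285,190,138,78):
    print(v,[round(float(at(d,u,v,.06)[0]),4) for u in np.nonzero(np.abs(np.diff(cv2.cvtColor(i,cv2.COLOR_BGR2GRAY)[v,215:315].astype(int)))>35)[0]+215.5])
plan(.630,-.153,.12,-1.6)
E
```

```text
[ 0.6276 -0.1313] [ 0.6265 -0.1796]
[ 0.6302 -0.0221] [ 0.6291 -0.0692]
[0.6314 0.0317] [ 0.6303 -0.0152]
[0.6328 0.0865] [0.6316 0.0388]
[0.6337 0.1234] [0.6329 0.0921]
(np.float64(270.7431351239992), np.float64(284.8905602779538)) (np.float64(268.9233649696741), np.float64(192.24888575368297))
285 [0.6008, 0.659]
190 [0.6563, 0.6572, 0.676]
138 []
78 []
shift [-0.1309  0.0141  0.1131] turn [ 0.0006  0.0001 -0.0049]
```

```bash
python3 -m pendant '[[1,-0.05,0.014,0.03,0,0,0],[1,-0.09,0.014,0.07,0,0,0],[1,-0.131,0.014,0.11,0,0,0],[1,-0.131,0.014,0.11,0,0,0],[1,-0.131,0.014,0.11,0,0,0]]' 45 | grep -E "posi|ft"
for i in 1 2 3 4; do python3 -m pendant '[[1,0,0,0,0,0,0]]' | grep ft; done
python3 -m pendant '[[1,0,0,0.05,0,0,0],[1,0,0,0.073,0,0,0],[1,0,0,0.073,0,0,0],[0,0,0,0.073,0,0,0],[0,0,0,0.073,0,0,0]]' 45
python3 -m pendant '[[0,0,0,0,0,0,0],[0,0,0,0,0,0,0],[0,0,0,0,0,0,0]]'
python3 -m pendant '[[0,0,0,-0.02,0,0,0],[0,0,0,-0.05,0,0,0],[0,0,0,-0.073,0,0,0],[0,0,0,-0.073,0,0,0],[0,0,0,-0.073,0,0,0]]'
for i in 1 2 3 4 5; do python3 -m pendant '[[0,0,0,0,0,0,0]]' | grep ft; done
python3 -c "
from h import *
st()
import math
def T(cx,cy,a,x,y):
    a=math.radians(a); return round(cx+x*math.cos(a)-y*math.sin(a),3),round(cy+x*math.sin(a)+y*math.cos(a),3)
for c in [(.480,.360,-5.7),(.517,-.364,.7)]: print([T(*c,x,y) for x,y in [(60,30),(60,-30),(-60,30),(-60,-30),(0,0)] for x,y in [(x/1000,y/1000)]])
"
```

```text
position: [0.6308, -0.1528, 0.1237]
ft_force: [0.4, -0.5, 0.8]
ft_force: [0.0, 1.3, -0.1]
ft_force: [-0.1, 0.2, -0.6]
ft_force: [-0.1, -0.6, -0.1]
ft_force: [-0.3, -0.4, 0.1]
time_s: 10.8
position: [0.6313, -0.1536, 0.0511]
tool_rot: [[0.033, 0.999, 0.003], [0.999, -0.033, -0.001], [-0.001, 0.003, -1.0]]
ft_force: [0.9, -0.1, -0.8]
grip_width: 0.059
gripper_force: 49.8
time_s: 11.18
position: [0.6313, -0.1536, 0.0511]
tool_rot: [[0.033, 0.999, 0.003], [0.999, -0.033, -0.001], [-0.001, 0.003, -1.0]]
ft_force: [0.2, -0.5, 6.1]
grip_width: 0.0592
gripper_force: 50.7
time_s: 11.8
position: [0.6302, -0.1531, 0.1212]
tool_rot: [[0.033, 0.999, -0.002], [0.999, -0.033, 0.001], [0.001, -0.002, -1.0]]
ft_force: [0.5, 0.1, -2.2]
grip_width: 0.0591
gripper_force: 49.8
ft_force: [0.9, -0.2, -2.0]
ft_force: [0.5, -0.1, -1.8]
ft_force: [-0.1, 0.2, -2.9]
ft_force: [-0.6, -0.3, -2.7]
ft_force: [0.2, 0.2, -1.6]
t 12.425 pos [ 0.6307 -0.1533  0.1223] yaw -1.89 tilt [ 0. -0. -1.] q [-24.1  37.6  67.9  -0.   74.5 -22.2] F [ 0.17  0.17 -1.61] w 0.059 gf 49.8
[(0.543, 0.384), (0.537, 0.324), (0.423, 0.396), (0.417, 0.336), (0.48, 0.36)]
[(0.577, -0.333), (0.577, -0.393), (0.457, -0.335), (0.457, -0.395), (0.517, -0.364)]
```

```bash
python3 -m pendant '[[0,0,0,-0.04,0,0,0],[0,0.055,-0.011,-0.045,0,0,0],[0,0.115,-0.023,-0.045,0,0,0],[0,0.175,-0.035,-0.045,0,0,0],[0,0.235,-0.047,-0.045,0,0,0]]' | grep -E "posi|grip"
python3 -m pendant '[[0,0.06,-0.012,0,0,0,0],[0,0.12,-0.024,0,0,0,0],[0,0.18,-0.036,0,0,0,0],[0,0.24,-0.048,0,0,0,0],[0,0.295,-0.0586,0,0,0,0]]' | grep -E "grip"
python3 -c "
from h import *
st(); plan(.543,.384,.05)"
```

```text
position: [0.5909, 0.0849, 0.1676]
grip_width: 0.0595
gripper_force: 32.6
grip_width: 0.059
gripper_force: 54.1
t 13.675 pos [0.5419 0.3821 0.1675] yaw -1.86 tilt [ 0.  0. -1.] q [25.  36.6 61.8  0.  81.6 26.8] F [ 1.78 -0.24 -2.07] w 0.059 gf 54.1
shift [0.0019 0.001  0.1175] turn [0. 0. 0.]
```

```bash
python3 -m pendant '[[0,0.002,0.001,0.055,0,0,0],[0,0.002,0.001,0.095,0,0,0],[0,0.002,0.001,0.108,0,0,0],[0,0.002,0.001,0.108,0,0,0]]' | grep -E "posi|ft|grip"
python3 -m pendant '[[0,0,0,0.004,0,0,0],[0,0,0,0.007,0,0,0],[0,0,0,0.009,0,0,0],[0,0,0,0.009,0,0,0]]' | grep -E "posi|ft|grip"
```

```text
position: [0.544, 0.3819, 0.0597]
ft_force: [-0.2, -0.1, -1.5]
grip_width: 0.0591
gripper_force: 54.1
position: [0.5437, 0.3819, 0.0504]
ft_force: [0.1, 0.1, -2.4]
grip_width: 0.0594
gripper_force: 54.2
```

```bash
python3 -m pendant '[[0,0,0,0.0015,0,0,0],[0,0,0,0.002,0,0,0],[0,0,0,0.002,0,0,0]]' | grep -E "posi|ft|grip"
python3 -m pendant '[[0.9,0,0,0,0,0,0],[0.9,0,0,0,0,0,0],[0.9,0,0,0,0,0,0],[0.9,0,0,-0.04,0,0,0],[1,0,0,-0.1,0,0,0]]' | grep -E "posi|ft|grip"
python3 - <<'E'
from h import *
d=env.get_image('wrist')
for k in env.tip_of('wrist','box_1')[:6]:print(round(k['conf'],2),np.round(k['centre']),at(d,*k['centre'],.004).round(3))
plan(.633,-.045,.15,-1.7)
E
```

```text
position: [0.5438, 0.3821, 0.0491]
ft_force: [-1.4, 0.3, 6.0]
grip_width: 0.0591
gripper_force: 55.1
position: [0.543, 0.3815, 0.1477]
ft_force: [1.4, 0.0, 0.2]
grip_width: 0.0853
gripper_force: 0.0
0.64 [256. 175.] [0.545 0.385 0.004]
shift [-0.4249  0.101   0.0041] turn [ 0.0111 -0.0056 -0.0032]
```

```bash
python3 -m pendant '[[1,-0.06,0.0143,0,0,0,0],[1,-0.12,0.0285,0,0,0,0],[1,-0.18,0.0428,0,0,0,0],[1,-0.24,0.057,0,0,0,0],[1,-0.3,0.0713,0,0,0,0]]' 45 >/dev/null
python3 -m pendant '[[1,-0.06,0.014,0,0,0,0],[1,-0.11,0.026,0,0,0,0],[1,-0.125,0.0297,0,0,0,0],[1,-0.125,0.0297,0,0,0,0],[1,-0.125,0.0297,0,0,0,0]]' | grep ft
python3 - <<'E'
from h import *
st(); d=pic('wrist','w3')
for k in env.tip_of('wrist','box_1')[:7]:print(round(k['conf'],2),np.round(k['centre']),at(d,*k['centre'],.006).round(3))
plan(.633,-.045,.0505,-1.7)
E
```

```text
ft_force: [-0.0, 0.6, -0.4]
t 17.025 pos [ 0.6303 -0.0446  0.1482] yaw -1.8 tilt [-0.  0. -1.] q [-14.8  34.6  69.2   0.   76.2 -13. ] F [-0.01  0.59 -0.39] w 0.0853 gf 0.0
0.97 [255.  49.] [0.635 0.06  0.006]
0.94 [254. 184.] [ 0.63  -0.049  0.006]
0.63 [252. 118.] [0.63  0.008 0.006]
shift [-0.0003  0.0026  0.0979] turn [-0.0001 -0.0002 -0.0014]
```

View pics/w3.png

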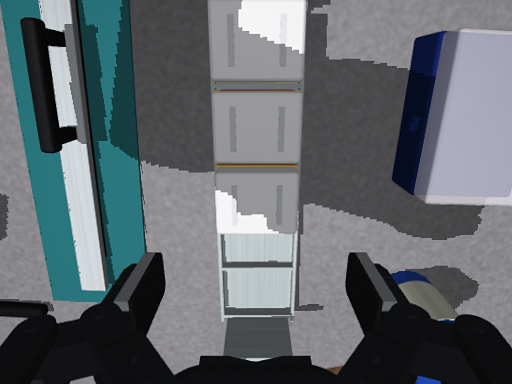

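Boxes still in their stalls; the next lid spans columns 217–298, rows 168–233, and both stalls towards the robot's right are vacant.

```bash
for i in 1 2; do python3 -m pendant '[[1,0,0.002,0,0,0,0]]' | grep ft; done
python3 -m pendant '[[1,0,0,0.05,0,0,0],[1,0,0,0.098,0,0,0],[1,0,0,0.098,0,0,0],[0,0,0,0.098,0,0,0],[0,0,0,0.098,0,0,0]]' 45 | grep -E "posi|ft|grip"
python3 -m pendant '[[0,0,0,0,0,0,0],[0,0,0,0,0,0,0],[0,0,0,0,0,0,0]]' | grep -E "posi|ft|grip"
python3 -m pendant '[[0,0,0,-0.03,0,0,0],[0,0,0,-0.07,0,0,0],[0,0,0,-0.098,0,0,0],[0,0,0,-0.098,0,0,0],[0,0,0,-0.098,0,0,0]]' | grep -E "posi|ft|grip"
for i in 1 2 3 4 5; do python3 -m pendant '[[0,0,0,0,0,0,0]]' | grep ft; done
python3 -c "
from h import *
st(); plan(.577,-.393,.150); plan(.537,.324,.150)"
```

```text
ft_force: [0.8, -0.2, -0.8]
ft_force: [0.2, 0.3, -0.0]
position: [0.6349, -0.0465, 0.053]
ft_force: [-2.2, -1.0, 3.1]
grip_width: 0.0593
gripper_force: 49.2
position: [0.6349, -0.0465, 0.053]
ft_force: [-3.7, -0.2, 5.5]
grip_width: 0.059
gripper_force: 49.7
position: [0.6343, -0.0462, 0.1482]
ft_force: [0.2, -1.0, -1.9]
grip_width: 0.0592
gripper_force: 49.1
ft_force: [-0.3, -0.5, -0.8]
ft_force: [0.2, -0.5, -0.3]
ft_force: [1.2, -0.6, -0.6]
ft_force: [0.7, -1.2, -0.8]
ft_force: [0.2, 0.6, -1.1]
t 19.625 pos [ 0.6346 -0.0464  0.1483] yaw -1.89 tilt [-0.  0. -1.] q [-14.8  35.   68.4  -0.   76.6 -12.9] F [ 0.16  0.61 -1.1 ] w 0.0587 gf 49.0
shift [-0.3483 -0.0461 -0.0017] turn [0. 0. 0.]
shift [ 0.3669 -0.1098 -0.0017] turn [0. 0. 0.]
```

```bash
python3 -m pendant '[[0,-0.06,-0.008,-0.005,0,0,0],[0,-0.12,-0.016,-0.005,0,0,0],[0,-0.18,-0.024,-0.005,0,0,0],[0,-0.24,-0.032,0,0,0,0],[0,-0.3,-0.04,0,0,0,0]]' | grep -E "grip"
python3 -m pendant '[[0,-0.048,-0.006,0,0,0,0],[0,-0.048,-0.006,0.05,0,0,0],[0,-0.048,-0.006,0.085,0,0,0],[0,-0.048,-0.006,0.096,0,0,0],[0,-0.048,-0.006,0.096,0,0,0]]' | grep -E "posi|ft|grip"
python3 -m pendant '[[0,0,0,0.002,0,0,0],[0,0,0,0.0035,0,0,0],[0,0,0,0.0035,0,0,0]]' | grep -E "posi|ft|grip"
```

```text
grip_width: 0.0592
gripper_force: 49.0
position: [0.5774, -0.3927, 0.0532]
ft_force: [-0.7, 1.0, -0.3]
grip_width: 0.0592
gripper_force: 49.0
position: [0.5777, -0.393, 0.051]
ft_force: [-2.3, 1.6, 9.1]
grip_width: 0.059
gripper_force: 50.1
```

```bash
python3 -m pendant '[[0.9,0,0,0,0,0,0],[0.9,0,0,0,0,0,0],[0.9,0,0,0,0,0,0],[0.9,0,0,-0.04,0,0,0],[1,0,0,-0.1,0,0,0]]' | grep -E "posi|ft|grip"
python3 - <<'E'
from h import *
d=env.get_image('wrist')
for k in env.tip_of('wrist','box_1')[:6]:print(round(k['conf'],2),np.round(k['centre']),at(d,*k['centre'],.004).round(3))
plan(.635,.009,.15,-1.8)
E
```

```text
position: [0.5765, -0.3922, 0.148]
ft_force: [0.6, -0.6, 0.8]
grip_width: 0.0853
gripper_force: 0.0
0.73 [252. 184.] [ 0.575 -0.397  0.004]
shift [0.4049 0.0427 0.0033] turn [ 0.0096  0.0086 -0.0014]
```

```bash
python3 -m pendant '[[1,0.06,0.0065,0,0,0,0],[1,0.12,0.013,0,0,0,0],[1,0.18,0.0195,0,0,0,0],[1,0.24,0.026,0,0,0,0],[1,0.3,0.032,0,0,0,0]]' 45 >/dev/null
python3 -m pendant '[[1,0.06,0.006,0,0,0,0],[1,0.102,0.0105,0,0,0,0],[1,0.102,0.0105,0,0,0,0],[1,0.102,0.0105,0,0,0,0]]' | grep ft
python3 - <<'E'
from h import *
st(); d=pic('wrist','w4')
for k in env.tip_of('wrist','box_1')[:7]:print(round(k['conf'],2),np.round(k['centre']),at(d,*k['centre'],.006).round(3))
plan(.635,.009,.0505,-1.8)
E
```

```text
ft_force: [-1.2, 0.1, 0.2]
t 23.1 pos [0.6328 0.0072 0.1485] yaw -1.9 tilt [-0. -0. -1.] q [-10.   34.7  69.   -0.   76.4  -8.1] F [-1.24  0.12  0.24] w 0.085 gf 0.0
0.68 [252. 180.] [0.631 0.006 0.006]
0.67 [254.  43.] [0.636 0.116 0.006]
0.61 [254. 120.] [0.635 0.058 0.006]
shift [0.0026 0.0021 0.0982] turn [-0.0002  0.0001 -0.0031]
```

```bash
python3 -m pendant '[[1,0.001,0.001,0.05,0,0,0],[1,0.001,0.001,0.098,0,0,0],[1,0.001,0.001,0.098,0,0,0],[0,0.001,0.001,0.098,0,0,0],[0,0.001,0.001,0.098,0,0,0]]' 45 | grep -E "posi|ft|grip"
python3 -m pendant '[[0,0,0,0,0,0,0],[0,0,0,0,0,0,0],[0,0,0,0,0,0,0]]' | grep -E "posi|ft|grip"
python3 -m pendant '[[0,0,0,-0.03,0,0,0],[0,0,0,-0.07,0,0,0],[0,0,0,-0.098,0,0,0],[0,0,0,-0.098,0,0,0],[0,0,0,-0.098,0,0,0]]' | grep -E "posi|ft|grip"
for i in 1 2 3 4 5; do python3 -m pendant '[[0,0,0,0,0,0,0]]' | grep ft; done
python3 -c "
from h import *
st(); plan(.577,-.333,.150); plan(.537,.324,.150)"
```

```text
position: [0.6352, 0.0082, 0.0536]
ft_force: [0.1, -0.1, -0.9]
grip_width: 0.059
gripper_force: 49.2
position: [0.6351, 0.0082, 0.0535]
ft_force: [-0.2, -2.6, 6.5]
grip_width: 0.0588
gripper_force: 50.1
position: [0.6335, 0.0087, 0.1483]
ft_force: [-0.4, -0.5, -0.3]
grip_width: 0.0592
gripper_force: 49.3
ft_force: [0.8, -0.1, -0.1]
ft_force: [-0.1, 1.3, -0.2]
ft_force: [-0.0, 0.5, -0.7]
ft_force: [0.0, 0.9, -0.6]
ft_force: [-0.0, 0.7, -1.9]
t 25.45 pos [0.6339 0.0087 0.1488] yaw -1.89 tilt [-0. -0. -1.] q [-9.9 34.7 68.8 -0.  76.5 -8. ] F [-0.01  0.67 -1.89] w 0.0591 gf 49.3
shift [-0.3434 -0.0456 -0.0012] turn [0. 0. 0.]
shift [ 0.312  -0.1073 -0.0012] turn [0. 0. 0.]
```

```bash
python3 -m pendant '[[0,-0.06,-0.008,-0.005,0,0,0],[0,-0.12,-0.016,-0.005,0,0,0],[0,-0.18,-0.024,-0.005,0,0,0],[0,-0.24,-0.032,-0.005,0,0,0],[0,-0.3,-0.04,0,0,0,0]]' | grep -E "ft|grip"
python3 -m pendant '[[0,-0.043,-0.0055,0,0,0,0],[0,-0.043,-0.0055,0.05,0,0,0],[0,-0.043,-0.0055,0.085,0,0,0],[0,-0.043,-0.0055,0.096,0,0,0],[0,-0.043,-0.0055,0.096,0,0,0]]' | grep -E "posi|ft|grip"
python3 -m pendant '[[0,0,0,0.002,0,0,0],[0,0,0,0.0035,0,0,0],[0,0,0,0.0035,0,0,0]]' | grep -E "posi|ft|grip"
```

```text
ft_force: [1.1, 0.3, -0.5]
grip_width: 0.0593
gripper_force: 49.2
position: [0.5774, -0.3327, 0.0536]
ft_force: [0.5, -0.3, -1.5]
grip_width: 0.0593
gripper_force: 49.4
position: [0.5776, -0.3329, 0.0514]
ft_force: [-2.5, 2.1, 8.1]
grip_width: 0.0591
gripper_force: 50.5
```

```bash
python3 -m pendant '[[0.9,0,0,0,0,0,0],[0.9,0,0,0,0,0,0],[0.9,0,0,0,0,0,0],[0.9,0,0,-0.04,0,0,0],[1,0,0,-0.1,0,0,0]]' | grep -E "posi|ft|grip"
python3 -m pendant '[[1,0.06,0.008,0,0,0,0],[1,0.12,0.016,0,0,0,0],[1,0.18,0.024,0,0,0,0],[1,0.24,0.032,0,0,0,0],[1,0.3,0.04,0,0,0,0]]' 45 >/dev/null
python3 -m pendant '[[1,0.06,0.008,0,0,0,0],[1,0.098,0.0135,0,0,0,0],[1,0.098,0.0135,0,0,0,0],[1,0.098,0.0135,0,0,0,0]]' | grep ft
python3 - <<'E'
from h import *
st(); d=pic('wrist','w5')
for k in env.tip_of('wrist','box_1')[:7]:print(round(k['conf'],2),np.round(k['centre']),at(d,*k['centre'],.006).round(3))
plan(.636,.063,.0505,-1.8)
E
```

```text
position: [0.5765, -0.3322, 0.1487]
ft_force: [-0.1, -0.9, 0.8]
grip_width: 0.0856
gripper_force: 0.0
ft_force: [0.6, 0.1, 0.4]
t 28.825 pos [0.6436 0.0629 0.1492] yaw -1.9 tilt [-0. -0. -1.] q [-4.9 35.9 66.4 -0.  77.7 -3. ] F [0.59 0.11 0.38] w 0.0854 gf 0.0
0.8 [245. 117.] [0.638 0.116 0.006]
0.72 [243. 182.] [0.634 0.06  0.006]
shift [ 0.0006 -0.0077  0.0987] turn [-0.0002  0.0002 -0.0031]
```

View pics/w5.png

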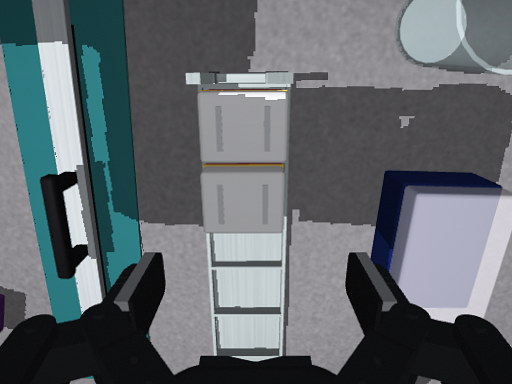

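Two boxes remain, undisturbed, with lids at (244,128) and (243,200). Next pick.

```bash
python3 -m pendant '[[1,0,-0.008,0.05,0,0,0],[1,0,-0.008,0.098,0,0,0],[1,0,-0.008,0.098,0,0,0],[0,0,-0.008,0.098,0,0,0],[0,0,-0.008,0.098,0,0,0]]' 45 | grep -E "posi|ft|grip"
python3 -m pendant '[[0,0,0,0,0,0,0],[0,0,0,0,0,0,0],[0,0,0,0,0,0,0]]' | grep -E "posi|ft|grip"
python3 -m pendant '[[0,0,0,-0.03,0,0,0],[0,0,0,-0.07,0,0,0],[0,0,0,-0.098,0,0,0],[0,0,0,-0.098,0,0,0],[0,0,0,-0.098,0,0,0]]' | grep -E "posi|ft|grip"
for i in 1 2 3 4 5; do python3 -m pendant '[[0,0,0,0,0,0,0]]' | grep ft; done
python3 -c "
from h import *
st(); plan(.457,-.335,.150); plan(.537,.324,.150)"
```

```text
position: [0.6369, 0.0633, 0.054]
ft_force: [1.3, -0.2, 4.7]
grip_width: 0.0587
gripper_force: 50.4
position: [0.6369, 0.0633, 0.054]
ft_force: [-0.2, -1.1, 6.2]
grip_width: 0.0592
gripper_force: 50.6
position: [0.6352, 0.0637, 0.1484]
ft_force: [0.2, -0.6, -2.3]
grip_width: 0.0589
gripper_force: 49.9
ft_force: [0.3, 0.3, -2.6]
ft_force: [-0.6, -1.2, -2.0]
ft_force: [-0.0, 0.3, -1.7]
ft_force: [0.6, -0.0, -2.2]
ft_force: [-0.2, -0.1, -2.3]
t 31.175 pos [0.6357 0.0637 0.1493] yaw -1.89 tilt [-0.  0. -1.] q [-4.9 35.2 67.8  0.  77.  -3. ] F [-0.18 -0.06 -2.28] w 0.059 gf 49.9
shift [-0.4043 -0.1655 -0.0007] turn [0. 0. 0.]
shift [ 0.2569 -0.1073 -0.0007] turn [0. 0. 0.]
```

```bash
python3 -m pendant '[[0,0.054,-0.0225,-0.01,0,0,0],[0,0.108,-0.045,-0.01,0,0,0],[0,0.162,-0.0675,-0.01,0,0,0],[0,0.216,-0.09,0,0,0,0],[0,0.257,-0.1073,0,0,0,0]]' | grep -E "ft|grip"
python3 -m pendant '[[0,0,0,0,0,0,0],[0,0,0,0.05,0,0,0],[0,0,0,0.085,0,0,0],[0,0,0,0.096,0,0,0],[0,0,0,0.096,0,0,0]]' | grep -E "posi|ft|grip"
python3 -m pendant '[[0,0,0,0.002,0,0,0],[0,0,0,0.0035,0,0,0],[0,0,0,0.0035,0,0,0]]' | grep -E "posi|ft|grip"
```

```text
ft_force: [0.4, 0.1, -2.1]
grip_width: 0.0591
gripper_force: 50.2
position: [0.5377, 0.3235, 0.0542]
ft_force: [0.6, 0.4, -1.5]
grip_width: 0.0587
gripper_force: 51.6
position: [0.5379, 0.3239, 0.0522]
ft_force: [-2.7, -4.5, 10.4]
grip_width: 0.0584
gripper_force: 53.1
```

```bash
python3 -m pendant '[[0.9,0,0,0,0,0,0],[0.9,0,0,0,0,0,0],[0.9,0,0,0,0,0,0],[0.9,0,0,-0.04,0,0,0],[1,0,0,-0.1,0,0,0]]' | grep -E "posi|ft|grip"
python3 - <<'E'
from h import *
d=env.get_image('wrist')
for k in env.tip_of('wrist','box_1')[:6]:print(round(k['conf'],2),np.round(k['centre']),at(d,*k['centre'],.004).round(3))
plan(.638,.117,.15,-1.8)
E
```

```text
position: [0.5363, 0.3238, 0.1494]
ft_force: [-0.8, -0.4, 0.2]
grip_width: 0.0854
gripper_force: 0.0
0.95 [255. 180.] [0.536 0.321 0.004]
0.94 [ 34. 285.] [0.308 0.218 0.004]
0.55 [263. 112.] [0.545 0.38  0.004]
shift [-0.2048  0.1054  0.0067] turn [ 0.0111 -0.0046 -0.0014]
```

```bash
python3 -m pendant '[[1,-0.05,0.026,0,0,0,0],[1,-0.1,0.052,0,0,0,0],[1,-0.15,0.078,0,0,0,0],[1,-0.205,0.103,0,0,0,0],[1,-0.205,0.103,0,0,0,0]]' 45 >/dev/null
python3 -m pendant '[[1,0,0,0,0,0,0],[1,0,0,0,0,0,0]]' | grep ft
python3 - <<'E'
from h import *
st(); d=env.get_image('wrist')
for k in env.tip_of('wrist','box_1')[:7]:print(round(k['conf'],2),np.round(k['centre']),at(d,*k['centre'],.006).round(3))
plan(.638,.117,.0505,-1.8)
E
```

```text
ft_force: [-0.7, 0.1, -0.0]
t 34.4 pos [0.6326 0.1172 0.1498] yaw -1.79 tilt [-0.  0. -1.] q [-0.  35.6 66.9  0.  77.5  1.8] F [-0.72  0.14 -0.02] w 0.0852 gf 0.0
0.83 [264. 181.] [0.641 0.115 0.006]
0.4 [  2. 340.] [ 0.352 -0.058  0.006]
shift [0.0001 0.0053 0.0994] turn [-0.0001 -0.0001  0.0001]
```

```bash
python3 -m pendant '[[1,0,0.006,0.05,0,0,0],[1,0,0.006,0.098,0,0,0],[1,0,0.006,0.098,0,0,0],[0,0,0.006,0.098,0,0,0],[0,0,0.006,0.098,0,0,0]]' 45 | grep -E "posi|ft|grip"
python3 -m pendant '[[0,0,0,0,0,0,0],[0,0,0,0,0,0,0],[0,0,0,0,0,0,0]]' | grep -E "posi|ft|grip"
python3 -m pendant '[[0,0,0,-0.03,0,0,0],[0,0,0,-0.07,0,0,0],[0,0,0,-0.098,0,0,0],[0,0,0,-0.098,0,0,0],[0,0,0,-0.098,0,0,0]]' | grep -E "posi|ft|grip"
for i in 1 2 3 4 5; do python3 -m pendant '[[0,0,0,0,0,0,0]]' | grep ft; done
python3 -c "
from h import *
st(); plan(.457,-.335,.150); plan(.423,.390,.150)"
```

```text
position: [0.6397, 0.1159, 0.0547]
ft_force: [-2.4, -0.0, 6.3]
grip_width: 0.0587
gripper_force: 50.9
position: [0.6396, 0.1159, 0.0547]
ft_force: [-2.3, 1.3, 5.5]
grip_width: 0.0588
gripper_force: 50.7
position: [0.6386, 0.1156, 0.149]
ft_force: [-0.5, -0.6, -2.6]
grip_width: 0.0585
gripper_force: 50.1
ft_force: [-0.1, 0.4, -1.8]
ft_force: [-0.2, 0.7, -3.1]
ft_force: [-1.6, 0.1, -1.9]
ft_force: [-0.2, 1.1, -2.5]
ft_force: [-1.0, -0.4, -2.3]
t 36.75 pos [0.6391 0.1156 0.1498] yaw -1.89 tilt [-0.  0. -1.] q [-0.2 36.2 65.8  0.  78.   1.7] F [-0.95 -0.37 -2.29] w 0.059 gf 50.1
shift [-4.564e-01 -1.672e-01 -2.000e-04] turn [0. 0. 0.]
shift [ 2.671e-01 -2.251e-01 -2.000e-04] turn [0. 0. 0.]
```

```bash
python3 -m pendant '[[0,0.043,-0.04,-0.01,0,0,0],[0,0.086,-0.08,-0.01,0,0,0],[0,0.129,-0.12,-0.01,0,0,0],[0,0.172,-0.16,0,0,0,0],[0,0.215,-0.2,0,0,0,0]]' | grep -E "ft|grip"
python3 -m pendant '[[0,0.028,-0.027,0,0,0,0],[0,0.028,-0.027,0.05,0,0,0],[0,0.028,-0.027,0.085,0,0,0],[0,0.028,-0.027,0.096,0,0,0],[0,0.028,-0.027,0.096,0,0,0]]' | grep -E "posi|ft|grip"
python3 -m pendant '[[0,0,0,0.002,0,0,0],[0,0,0,0.0035,0,0,0],[0,0,0,0.0035,0,0,0]]' | grep -E "posi|ft|grip"
```

```text
ft_force: [0.6, -0.7, -1.9]
grip_width: 0.0591
gripper_force: 50.0
position: [0.4206, 0.3661, 0.0544]
ft_force: [0.4, -0.7, -1.3]
grip_width: 0.0592
gripper_force: 50.5
position: [0.4211, 0.3663, 0.0525]
ft_force: [-2.1, -1.4, 12.7]
grip_width: 0.0589
gripper_force: 52.2
```

Release, lift, and check everything from the top and side.

```bash
python3 -m pendant '[[0.9,0,0,0,0,0,0],[0.9,0,0,0,0,0,0],[0.9,0,0,0,0,0,0],[0.9,0,0,-0.04,0,0,0],[1,0,0,-0.1,0,0,0]]' | grep -E "posi|ft|grip"
python3 -m pendant '[[1,-0.05,0,-0.05,0,0,0],[1,-0.1,0,-0.06,0,0,0],[1,-0.15,0.02,-0.06,0,0,0],[1,-0.2,0.035,-0.06,0,0,0],[1,-0.24,0.045,-0.06,0,0,0]]' >/dev/null
python3 - <<'E'
from h import *
st()
for c in ['side','top']:
    d=env.get_image(c); cv2.imwrite(f'pics/{c}1.png',cv2.resize(d['image'],(800,600),interpolation=cv2.INTER_CUBIC))
    for k in env.tip_of(c,'box_1')[:9]:print(c,round(k['conf'],2),np.round(k['centre']),at(d,*k['centre'],.004).round(3))
    for k in env.trace(c,'bar')[:1]:
        v,u=np.nonzero(k['mask']); p=np.array([at(d,a,b,.014)[:2] for a,b in zip(u,v)]).astype(np.float32)*1000
        print(k['conf'],k['bbox'],cv2.minAreaRect(p))
    for k in env.tip_of(c,'bar_grip')[:2]:print('grip',round(k['conf'],2),np.round(k['centre']),at(d,*k['centre'],.042).round(3))
E
```

```text
position: [0.4197, 0.3655, 0.1502]
ft_force: [0.7, -0.3, 0.2]
grip_width: 0.0852
gripper_force: 0.0
t 39.625 pos [0.4577 0.1227 0.2104] yaw -1.94 tilt [ 0. -0. -1.] q [ 0.7 16.2 89.7 -0.  74.1  2.6] F [-0.02  0.33 -0.44] w 0.0853 gf 0.0
side 0.98 [265. 309.] [0.541 0.316 0.004]
side 0.95 [264. 335.] [0.541 0.382 0.004]
side 0.82 [356. 276.] [0.303 0.219 0.004]
side 0.75 [316. 328.] [0.42  0.362 0.004]
side 0.74 [260. 144.] [ 0.575 -0.334  0.004]
side 0.58 [330. 197.] [ 0.345 -0.067  0.004]
side 0.57 [260. 133.] [ 0.577 -0.404  0.004]
0.74 [285.8, 229.8, 15.1, 98.7] ((485.1296691894531, 50.90411376953125), (360.736328125, 27.128820419311523), 85.98705291748047)
grip 0.8 [283. 214.] [0.494 0.04  0.042]
top 0.96 [116. 245.] [0.425 0.369 0.004]
top 0.86 [114. 196.] [0.554 0.38  0.004]
top 0.77 [133. 203.] [0.537 0.329 0.004]
top 0.74 [281. 282.] [ 0.337 -0.069  0.004]
top 0.71 [319. 123.] [ 0.768 -0.168  0.004]
top 0.69 [404. 193.] [ 0.579 -0.397  0.004]
top 0.65 [377. 192.] [ 0.579 -0.326  0.004]
0.58 [270.9, 226.4, 89.5, 18.1] ((480.9197998046875, -32.997032165527344), (231.16519165039062, 28.09148406982422), 85.2493896484375)
grip 0.75 [241. 221.] [0.491 0.04  0.042]
grip 0.61 [262. 171.] [ 0.623 -0.013  0.042]
```

View pics/side1.png

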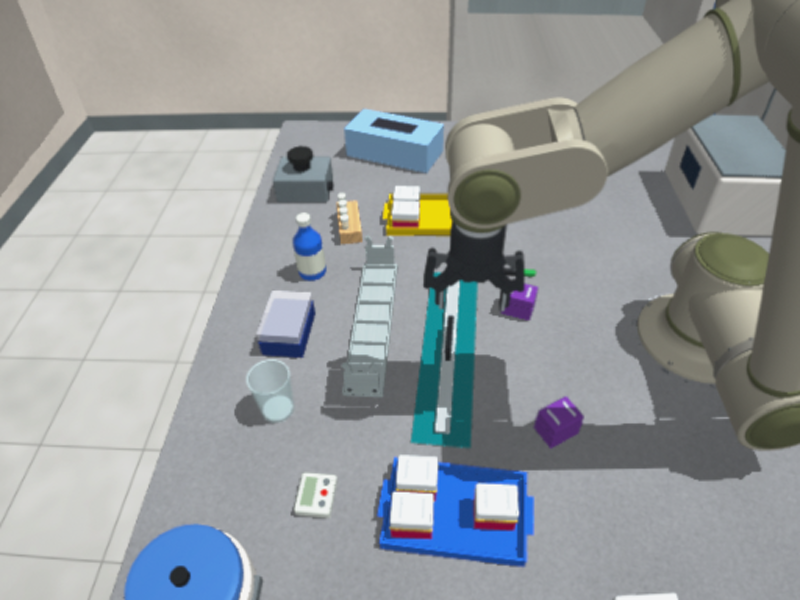

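Carrier cleared: three boxes in blue (417,473; 412,513; 496,503), two in yellow (405,195; 405,213), bar on the mat with its handle at (449,337). Now the bar.

```bash
python3 -m pendant '[[1,-0.05,0.01,0,0,0,0],[1,-0.08,0.03,0.0,0,0,-0.0],[1,-0.08,0.03,0,0,0,0.04],[1,-0.08,0.03,0,0,0,0.04]]' >/dev/null
python3 - <<'E'
from h import *
st(); d=pic('wrist','w6')
for k in env.trace('wrist','bar')[:1]:
    v,u=np.nonzero(k['mask']); p=np.array([at(d,a,b,.014)[:2] for a,b in zip(u,v)]).astype(np.float32)*1000
    print(k['conf'],k['bbox'],cv2.minAreaRect(p))
for k in env.tip_of('wrist','bar_grip')[:2]:print('grip',round(k['conf'],2),np.round(k['centre']),at(d,*k['centre'],.042).round(3))
plan(.4845,.038,.043,-4.2)
E
```

```text
t 40.525 pos [0.4846 0.0441 0.2102] yaw -4.13 tilt [-0.  0. -1.] q [-8.8 17.4 87.8  0.  74.7 -4.6] F [-0.58  0.11  0.34] w 0.0856 gf 0.0
0.82 [256.4, 160.2, 29.1, 319.6] ((483.4996643066406, 22.209609985351562), (344.7080078125, 24.49903106689453), 85.62944030761719)
grip 0.93 [254. 177.] [0.484 0.039 0.042]
shift [-0.0063  0.0005  0.1674] turn [ 0.     -0.0001  0.0022]
```

View pics/w6.png

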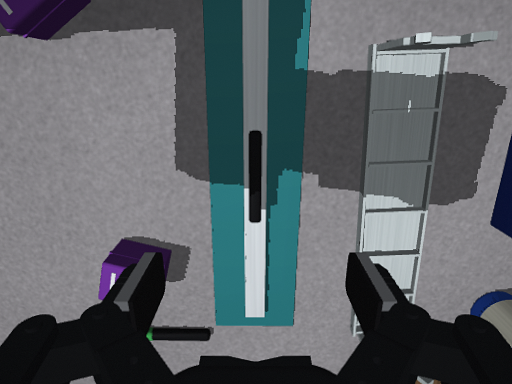

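```bash
python3 -m pendant '[[1,-0.006,0,0.055,0,0,0],[1,-0.006,0,0.11,0,0,0],[0.5,-0.006,0,0.15,0,0,0],[0.5,-0.006,0,0.167,0,0,0],[0.5,-0.006,0,0.167,0,0,0]]' 60 | grep posi
python3 -m pendant '[[0,0,0,0,0,0,0],[0,0,0,0,0,0,0],[0,0,0,0,0,0,0],[0,0,0,0,0,0,0]]' 60 | grep -E "posi|ft|grip"
python3 -m pendant '[[0,0,0,-0.03,0,0,0],[0,0,0,-0.08,0,0,0],[0,0,0,-0.13,0,0,0],[0,0,0,-0.147,0,0,0],[0,0,0,-0.147,0,0,0]]' 60 | grep -E "posi|ft|grip"
python3 -c "
from h import *
st(); plan(.634,-.0168,.19,-1.6)"
```

```text
position: [0.4837, 0.0382, 0.0426]
position: [0.4845, 0.0378, 0.0444]
ft_force: [-2.1, 0.9, 7.7]
grip_width: 0.0109
gripper_force: 59.4
position: [0.4844, 0.0376, 0.1914]
ft_force: [0.3, -0.6, -3.3]
grip_width: 0.0106
gripper_force: 59.3
t 42.425 pos [0.4844 0.0376 0.1914] yaw -4.18 tilt [ 0.003 -0.    -1.   ] q [-9.6 18.4 89.8  0.  71.6 -5.4] F [ 0.34 -0.55 -3.27] w 0.0106 gf 59.3
shift [-0.0434  0.1532  0.0019] turn [ 0.0028  0.0003 -0.045 ]
```

```bash
python3 -m pendant '[[0,-0.015,0.05,0,0,0,-0.02],[0,-0.029,0.102,0,0,0,-0.045],[0,-0.0434,0.1535,0,0,0,-0.045],[0,-0.0434,0.1535,0.03,0,0,-0.045],[0,-0.0434,0.1535,0.055,0,0,-0.045]]' 60 | grep -E "posi|ft|grip"
python3 -m pendant '[[0,0,0,0,0,0,0],[0,0,0,0,0,0,0]]' | grep grip
python3 - <<'E'
from h import *
st(); d=pic('wrist','w7')
plan(.634,-.0168,.19,-1.6)
E
```

```text
position: [0.6336, -0.0169, 0.132]
ft_force: [0.3, 0.8, -3.7]
grip_width: 0.0107
gripper_force: 59.5
grip_width: 0.0106
gripper_force: 59.6
t 43.3 pos [ 0.6343 -0.0168  0.1357] yaw -1.6 tilt [ 0. -0. -1.] q [-12.2  35.5  69.7  -0.   74.8 -10.6] F [-0.27 -0.07 -2.02] w 0.0106 gf 59.6
shift [ 0.0001 -0.0004 -0.0538] turn [ 0.0015  0.0003 -0.    ]
```

View pics/w7.png

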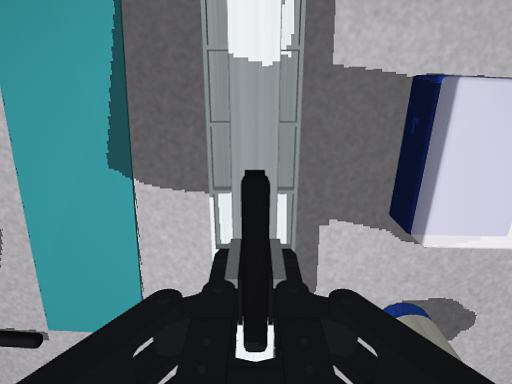

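The bar is held straight (column 255), centred between the carrier rims at columns 213 and 297. Lowering.

```bash
python3 -m pendant '[[0,0,0,0.012,0,0,0],[0,0,0,0.022,0,0,0],[0,0,0,0.028,0,0,0],[0,0,0,0.028,0,0,0]]' 60 | grep -E "posi|ft|grip"
python3 -m pendant '[[0,0,0,0.002,0,0,0],[0,0,0,0.004,0,0,0],[0,0,0,0.005,0,0,0],[0,0,0,0.005,0,0,0]]' 60 | grep -E "posi|ft|grip"
```

```text
position: [0.634, -0.0168, 0.1067]
ft_force: [-0.1, -0.4, -2.4]
grip_width: 0.0106
gripper_force: 59.6
position: [0.6343, -0.0168, 0.1034]
ft_force: [-2.5, 0.5, 5.5]
grip_width: 0.0107
gripper_force: 60.6
```

Contact at exactly the expected height (0.1034). Release and check.

```bash
python3 -m pendant '[[0.5,0,0,0,0,0,0],[0.5,0,0,0,0,0,0],[0.5,0,0,0,0,0,0],[0.5,0,0,-0.03,0,0,0],[1,0,0,-0.09,0,0,0]]' 40 | grep -E "posi|ft|grip"
python3 -m pendant '[[1,0,0,-0.06,0,0,0],[1,0,0,-0.06,0,0,0]]' >/dev/null
python3 - <<'E'
from h import *
st(); d=pic('wrist','w8')
for k in env.trace('wrist','bar')[:1]:
    v,u=np.nonzero(k['mask']); p=np.array([at(d,a,b,.073)[:2] for a,b in zip(u,v)]).astype(np.float32)*1000
    print(k['conf'],k['bbox'],cv2.minAreaRect(p))
for n,t,z in [('fork',"fork_a",.065),('grip','bar_grip',.101)]: print(n,[at(d,*k['centre'],z).round(4) for k in env.tip_of('wrist',t)[:2]])
E
python3 -m pendant '[[1,0,-0.06,0,0,0,0],[1,0,-0.12,0,0,0,0],[1,0,-0.18,0,0,0,0],[1,0,-0.24,0,0,0,0],[1,0,-0.24,0,0,0,0]]' >/dev/null
python3 - <<'E'
from h import *
a=[cv2.resize(env.get_image(c)['image'],(400,300),interpolation=cv2.INTER_AREA) for c in ('top','side')]
b=cv2.imread('pics/w8.png'); s=env.get_image('side')['image'][150:300,170:330]
cv2.imwrite('pics/fin.png',np.vstack([np.hstack(a),np.hstack([cv2.resize(b,(400,300)),cv2.resize(s,(400,300))])]))
E
```

```text
position: [0.6333, -0.0167, 0.1911]
ft_force: [1.0, -0.2, 0.5]
grip_width: 0.0592
gripper_force: 0.0
t 45.225 pos [ 0.6355 -0.017   0.2576] yaw -1.6 tilt [ 0.01  -0.002 -1.   ] q [-12.2  30.1  58.8   0.   90.5 -10.6] F [-1.19 -0.91 -0.63] w 0.0852 gf 0.0
0.73 [250.4, 162.0, 24.6, 318.8] ((633.7579956054688, -37.25688171386719), (335.5134582519531, 26.1644229888916), 88.29522705078125)
fork [array([ 0.6274, -0.1851,  0.065 ]), array([ 0.581 , -0.2711,  0.065 ])]
grip [array([ 0.6347, -0.0156,  0.101 ])]
```

View pics/fin.png

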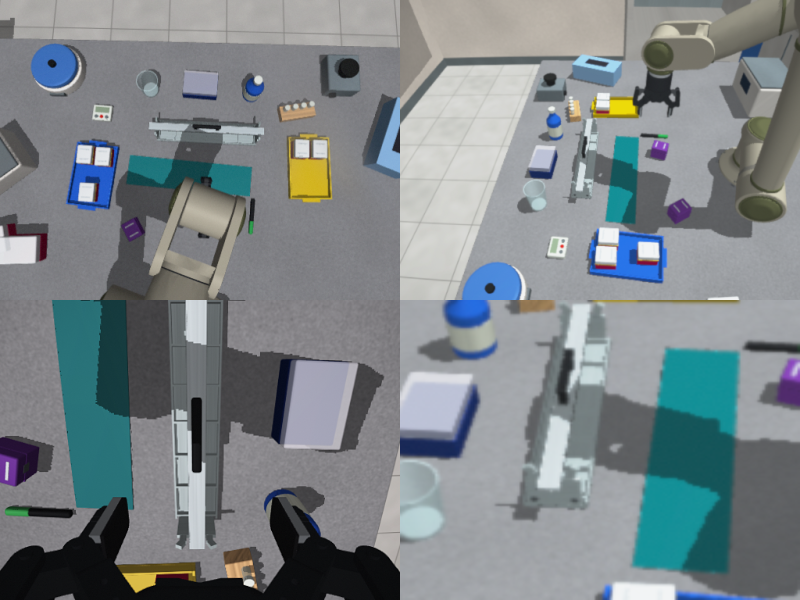

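The bar is seated in both forks, handle up (top view, (205,129)). All five boxes stand in their trays and the bystanders haven't moved. Handing in.

```bash
python3 -c "
from h import *
st(); print(env.close_job())"
```

```text
t 46.2 pos [ 0.3949 -0.0103  0.252 ] yaw -1.61 tilt [-0.  0. -1.] q [-18.8   5.8  95.9   0.   78.3 -17.2] F [ 1.05 -0.53 -0.39] w 0.0852 gf 0.0
the job is handed in; nothing more can be done
None
```

Job handed in at 46 s (no verdict was returned): by lift weight, three full boxes are in the blue tray and two empty ones in the yellow, the bar is back in both forks with its handle up, and the last pictures show the bystanders where they started.

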